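# Store the blue sanding roll in the parts carousel

## Robot

A 7-joint arm with a two-finger parallel gripper is mounted at the origin on a cart in front of the work surface, level with it; the furniture and walls round the work are solid. World frame = base frame: x ahead of the robot, y to its left, z up, the work surface at z = 0. Lengths are in mm, angles in rad, forces in N, time in s.
With the tool pointing down it reaches from about 425 to 825 mm from the base axis. Payload 3.6 kg.
Tool frame: the origin (TCP) lies midway between the tips of the shut fingers; the grasp point (between the pads) lies 19 mm behind it; y points along the fingers, z is the direction in which the jaws open and shut, and the axes are right-handed (so a half turn about y gives the same grasp; the last joint's range is limited). The gripper opens to 93 mm and grips with 3 to 60 N. Pads are 15 mm wide; open, the fingers measure 128 mm over their backs; the gripper's body (75 mm by 188 mm) begins 65 mm behind the grasp point.
Start: joints at [1.288, 0.615, -0.013, 1.423, 0.008, 1.103, -0.04], TCP at [164.476, -628.816, 218.64] pointing down, gripper open.
Joint ranges: [-3.12, 3.12], [-0.3, 2.06], [-1.34, 1.32], [0.26, 2.42], [-1.36, 4.5], [0.01, 1.98], [-2.84, 2.84]. Speed limits (rad/s): [2.79, 2.79, 3.14, 3.14, 3.14, 3.14, 3.14].

## Interface

Orientations are given as a unit quaternion [x, y, z, w].
In Python, from bench import status, cams, robot gives the robot as it stands. The module is installed in compiled form; this text tells all that it offers.
- The arm moves only by the tool servo_tool, never from a script. Its argument "commands" is a list of rows, each a list of 7 numbers: the shift along the world's x, y, z in mm, then the turn, a rotation vector about the world's x, y, z in degrees, then the opening, from 0 (shut) to 1 (fully open). In form: [[tx, ty, tz, ax, ay, az, fingers], ...]. A call has 1 to 12 rows; each row is the pose to reach, as a shift and turn from the pose commanded when the call began; what a row does not reach only later rows make up. A row lasts 1/12 s, in which the tool goes at most 41.7 mm and 7.16 degrees, less where a joint would pass 70% of its speed; a pose out of reach is approached as far as the arm can. A call with a gripper value outside its range is refused whole. The fingers move at their own pace and stop on an object; "squeeze" is the grip in N (left out, the last holds). Time passes only in rows, so rows that repeat a pose let the fingers close. It gives the time, the measured TCP pose, the force and the opening at its end, in the units of the state.
- status.observe(): the state, without advancing time (a new reading comes with each control period).
- cams.grab_frame(name): name is "side" or "top" or "wrist"; returns the picture (420x560x3 uint8, red, green, blue); there is no depth.
- cams.calibration(name): a dict with "camera_matrix" (3x3 intrinsics, pixels), "dist" ([k1, k2, p1, p2, k3] as OpenCV has them; the pictures are not rectified), "extrinsics" (4x4, takes a point from camera to world coordinates). Camera axes: x right, y down, z forward; pixel columns grow to the right and rows downward; lengths in mm; the calibration is good to about 2 mm. A picture is of the moment at which its call begins: read the wrist's pose just before it. calibration takes no time and is no camera call; for the wrist camera it gives the pose at the moment of the call.
- robot.close_job(): hands the job in, once; it reports no verdict.
The state is a dict: "time": time; "q": joint angles; "qvel": joint speeds; "tau": joint torques, N m; "ee_pos": TCP position; "ee_rot": TCP orientation; "force": force on the tool from outside, world axes, zero at the start; "moment": the same for the moment, N m; "grip_width": finger opening in mm.
Only numpy, scipy, OpenCV 4.12 (cv2) and the standard library are available. Lean on these libraries where they do the work, as an engineer would, in place of code of your own. Each camera call takes 0.05 s, during which the arm holds its last target.

## Task

Turn the parts carousel by its pegs until the blue bin stands squarely under the opening in the clear cover. Then slide the blue sanding roll up off its spindle and drop it through the opening into the blue bin, and finally turn the carousel on so that the blue bin with the roll in it is fully shut away under the cover. Leave the red roll on its spindle and do not disturb the loose things on the bench.

Things in the scene. Friction and masses are not known exactly. Their poses are not given: they have to be found in the camera images.
- carousel: fixed round base of the parts carousel; origin on its axle at bench height, z up. A clear flat cover, radius 88 mm, underside 66 mm and top 69 mm above the bench, is fixed to it; a black cap on the axle (radius 12 mm) reaches 77 mm. The cover has one open sector, 72 degrees wide, centred on the carousel's own -x direction and edged with aluminium strips whose tops are 70 mm above the bench. Under it turns a grey wheel, radius 107 mm, with five equal bins (72 degrees each)
- wheel (a joint): angle of the wheel, rad, growing counter-clockwise seen from above; 0 (and every full turn) has the blue bin centred under the opening. Turns both ways without end stops in reach, light friction (about 0.06 N m, under 1 N at a peg), stays where it is left
- opening (a point): centre of the cover's opening at cover-top height (69 mm), 54 mm from the axle
- blue_bin (a point): centre of the floor of the blue bin (18 mm above the bench), 54 mm from the axle; it turns with the wheel. The bin is a 72 degree sector between the hub (radius 16 mm) and the outer wall (inner radius 83 mm); its dividers are 3 mm thick and reach 58 mm above the bench, the outer wall 52 mm. A blue disc lies on its floor
- blue_peg (a point): top centre of the blue peg, 100 mm above the bench, an upright peg of 14 mm diameter on the wheel's rim, 98 mm from the axle, outside the cover, in line with the middle of the blue bin. The other four bins have the same pegs at 72 degree steps: counter-clockwise from above blue, red, yellow, green, white. Pegs stand 31 mm above the cover, so they can be pushed or hooked above it
- blue_roll: the blue sanding roll: rigid hollow cylinder, 40 mm outer diameter, 44 mm high, bore 20 mm, about 50 g; origin at the centre of its underside, z along its axis. It stands on the blue spindle
- blue_roll_center (a point): middle of the blue roll, 22 mm above its underside
- spindle_blue: fixed stand of the blue roll: wooden foot of 56 mm diameter, a collar on which the roll rests at 13 mm above the bench, and an upright steel post of 13 mm diameter whose top is 64 mm above the bench (7 mm above the roll's top). Origin at bench height on the post's axis
- red_roll: a red roll of the same size on the other spindle; it stays there. Origin at the centre of its underside
- spindle_red: fixed stand of the red roll, the same as the other
- sand: loose sanding block, 51x93x28 mm, bystander; origin at the centre of its underside
- disc: loose sawn wooden disc, 57 mm diameter, 18 mm thick, bystander; origin at the centre of its underside
Things that resemble listed ones, but are neither listed nor needed, are in the scene too. There is more than one size of the blue_roll; the job needs the larger. What is shaped like the spindle_red but pink is not meant.

How it is judged:
By the outcome, as a careful person would: the job done as asked, in the order asked, and still so for the second after the job is handed in, with the robot touching nothing.
It also fails if it takes over 72 s, if anything falls off the work surface, if the arm or the gripper's body presses on something with over 40 N, if the wrist force passes 120 N, or if a joint passes its speed limit or range.

## Working session

There is one attempt and no reset: what is moved stays moved. The work goes in short steps, Python scripts to look and compute and a tool call to move; the robot and the scene stay as the last step left them, time stands still between calls to the robot, and variables do not carry over. Pictures are saved under pics/ and viewed, and the job is handed in when it is done.

Besides the shell and the picture viewer there is one more tool, called after "Emit:" as name([rows], argument=value, ...), one row to a line, values as JSON. servo_tool: Moves the arm, as the interface text tells. Its arguments: {"type":"object","properties":{"commands":{"type":"array","items":{"type":"array","items":{"type":"number"}}},"squeeze":{"type":"number"}},"required":["commands"]}

```bash
mkdir -p pics
python3 - <<'E'
from bench import status,cams,robot
import cv2,numpy as np
s=status.observe()
for k,v in s.items(): print(k,np.round(v,3))
for n in ["side","top","wrist"]:
    im=cams.grab_frame(n); cv2.imwrite(f"pics/{n}0.png",im[:,:,::-1])
    c=cams.calibration(n); print(n,np.round(c["camera_matrix"],1).tolist(),np.round(c["dist"],4),np.round(c["extrinsics"],3).tolist())
E
```

```text
time 0.0
q [ 1.289  0.616 -0.013  1.425  0.008  1.103 -0.04 ]
qvel [-0.001  0.     0.     0.001  0.001  0.     0.001]
tau [ 0.0000e+00 -4.5895e+01  2.0900e-01 -1.6575e+01 -6.1000e-02  2.0000e-02
  0.0000e+00]
ee_pos [ 164.25  -628.081  217.507]
ee_rot [-0.09   0.702 -0.7    0.09 ]
force [-0.36   0.242 -0.358]
moment [ 0.003 -0.006 -0.   ]
grip_width 93.137
side [[454.5, 0.0, 273.4], [0.0, 454.5, 203.9], [0.0, 0.0, 1.0]] [0.0094 0.     0.     0.     0.    ] [[-0.966, -0.181, 0.186, 379.054], [-0.26, 0.652, -0.712, 839.992], [0.008, -0.736, -0.677, 687.267], [0.0, 0.0, 0.0, 1.0]]
top [[412.0, 0.0, 275.3], [0.0, 412.0, 209.0], [0.0, 0.0, 1.0]] [-0.0171  0.      0.      0.      0.    ] [[-0.005, -0.989, 0.146, 400.282], [-1.0, 0.003, -0.014, 230.736], [0.013, -0.146, -0.989, 929.558], [0.0, 0.0, 0.0, 1.0]]
wrist [[289.4, 0.0, 277.2], [0.0, 289.4, 209.6], [0.0, 0.0, 1.0]] [0.0151 0.     0.     0.     0.    ] [[0.253, -0.922, -0.293, 247.016], [-0.967, -0.242, -0.074, -608.321], [-0.002, 0.303, -0.953, 384.392], [0.0, 0.0, 0.0, 1.0]]
```

View pics/side0.png

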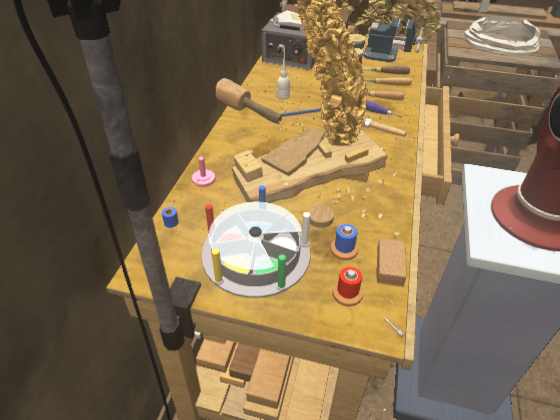

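View pics/top0.png

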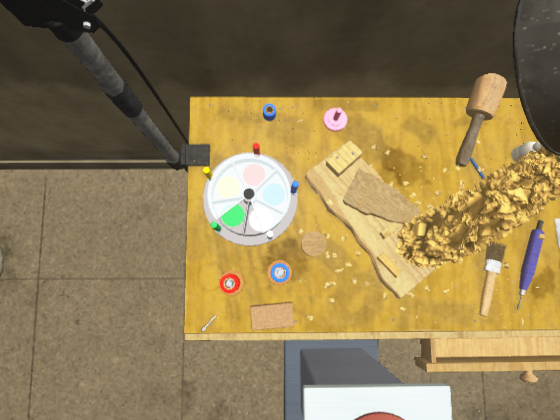

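View pics/wrist0.png

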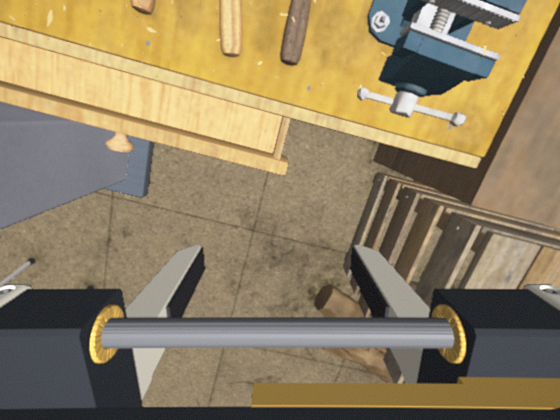

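```bash
cat > h.py <<'E'
import cv2,numpy as np
from bench import status,cams
def ray(n,uv,c=None):
    c=c or cams.calibration(n)
    p=cv2.undistortPoints(np.array([[uv]],float),np.array(c["camera_matrix"]),np.array(c["dist"]))[0,0]
    E=np.array(c["extrinsics"]); d=E[:3,:3]@np.array([p[0],p[1],1]); return E[:3,3],d/np.linalg.norm(d)
def plane(n,uv,z,c=None):
    o,d=ray(n,uv,c); return o+d*(z-o[2])/d[2]
def tri(a,b):
    (o1,d1),(o2,d2)=a,b
    A=np.stack([d1,-d2],1); t=np.linalg.lstsq(A,o2-o1,rcond=None)[0]
    p,q=o1+d1*t[0],o2+d2*t[1]; return (p+q)/2,np.linalg.norm(p-q)
def proj(n,P,c=None):
    c=c or cams.calibration(n); W=np.linalg.inv(np.array(c["extrinsics"]))
    return cv2.projectPoints(np.array(P,float).reshape(-1,3),cv2.Rodrigues(W[:3,:3])[0],W[:3,3],np.array(c["camera_matrix"]),np.array(c["dist"]))[0][:,0]
E
python3 - <<'E'
from h import *
t=cv2.imread('pics/top0.png'); s=cv2.imread('pics/side0.png')
cv2.imwrite('pics/topc.png',cv2.resize(t[90:340,185:365],None,fx=2.4*1.0,fy=2.4,interpolation=cv2.INTER_CUBIC)[:600])
cv2.imwrite('pics/sidec.png',cv2.resize(s[150:350,140:420],None,fx=2.8,fy=2.8,interpolation=cv2.INTER_CUBIC))
for n,im in (('top',t),('side',s)):
    hsv=cv2.cvtColor(im,cv2.COLOR_BGR2HSV)
    for col,lo,hi in (('red',(0,190,90),(4,255,255)),('blue',(105,150,60),(125,255,255)),('yel',(28,200,120),(33,255,255)),('green',(55,150,50),(80,255,255))):
        m=cv2.inRange(hsv,lo,hi); k,l,st,ce=cv2.connectedComponentsWithStats(m)
        print(n,col,[(st[i,:5].tolist(),np.round(ce[i],1).tolist()) for i in range(1,k) if st[i,4]>12])
E
```

```text
top red [([253, 144, 6, 5, 23], [255.6, 145.8]), ([220, 274, 19, 19, 153], [229.7, 282.9])]
top blue [([263, 104, 12, 13, 56], [268.5, 111.3]), ([293, 182, 5, 5, 23], [294.8, 184.0]), ([271, 264, 18, 18, 97], [279.9, 273.2])]
top yel [([203, 167, 6, 6, 28], [205.8, 169.5])]
top green [([222, 205, 22, 21, 302], [233.4, 216.0]), ([211, 223, 9, 8, 41], [215.1, 226.0])]
side red [([339, 268, 23, 30, 314], [348.5, 284.7])]
side blue [([162, 209, 14, 9, 38], [168.4, 213.8]), ([337, 225, 20, 14, 87], [346.7, 232.8])]
side yel []
side green []
```

View pics/topc.png

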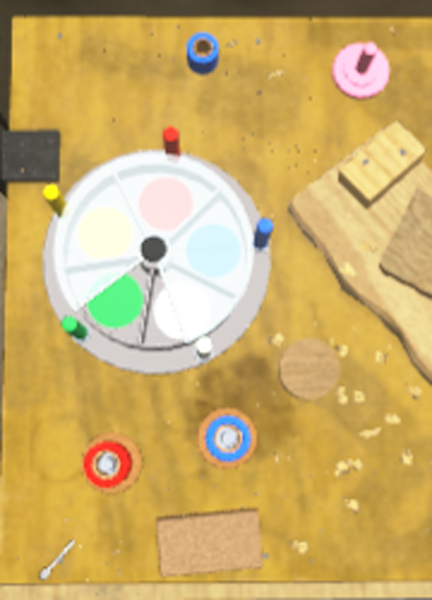

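View pics/sidec.png

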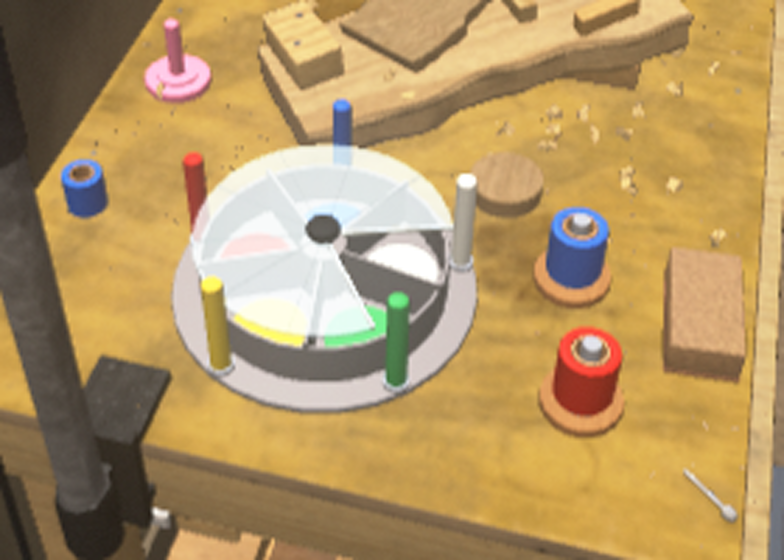

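Run:
```python
from h import *
t=cv2.imread('pics/top0.png'); s=cv2.imread('pics/side0.png')
cv2.imwrite('pics/topc2.png',cv2.resize(t[140:250,196:306],None,fx=5.4,fy=5.4,interpolation=cv2.INTER_CUBIC))
cv2.imwrite('pics/sidec2.png',cv2.resize(s[180:300,195:320],None,fx=5,fy=5,interpolation=cv2.INTER_CUBIC))
print(proj('top',[400,231,0]))
print('hub',plane('top',(248.7,193.5),77))
```

```text
[[269.68784662 269.96746199]]
hub [559.28313899 274.64108943  77.        ]
```

View pics/topc2.png

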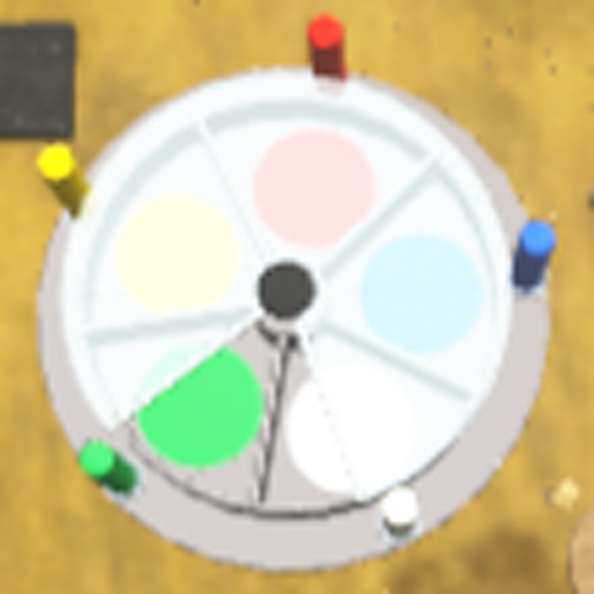

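View pics/sidec2.png

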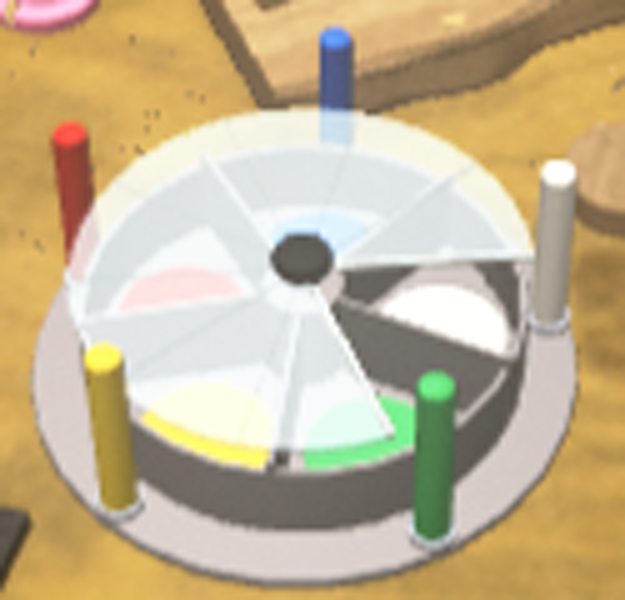

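Run:
```python
from h import *
from scipy.optimize import least_squares
T={0:(537,239),1:(325,32),2:(57,160),3:(98,462),4:(399,510)}
S={0:(337,38),1:(70,132),2:(103,357),3:(436,384),4:(558,172)}
f=lambda p,sc,ox,oy:((p[0]+.5)/sc-.5+ox,(p[1]+.5)/sc-.5+oy)
T={k:f(v,5.4,196,140) for k,v in T.items()}; S={k:f(v,5,195,180) for k,v in S.items()}
for k in T:
    p,e=tri(ray('top',T[k]),ray('side',S[k])); print(k,np.round(p,1),round(e,1))
def model(p): return [[p[0]+98*np.cos(p[2]+k*2*np.pi/5),p[1]+98*np.sin(p[2]+k*2*np.pi/5),100] for k in range(5)]
for use in ('ts','t','s'):
    def res(p):
        P=model(p); r=[]
        if 't' in use: r.append(proj('top',P)-np.array([T[k] for k in range(5)]))
        if 's' in use: r.append(proj('side',P)-np.array([S[k] for k in range(5)]))
        return np.concatenate(r).ravel()
    o=least_squares(res,[559,274,-1.2]); print(use,np.round(o.x,2),np.degrees(o.x[2]).round(2),np.abs(o.fun).max().round(2))
hub=plane('top',f((286,292),5.4,196,140),77); print('hub t',hub, 'hub s',plane('side',f((302,258),5,195,180),77), 'tri',tri(ray('top',f((286,292),5.4,196,140)),ray('side',f((302,258),5,195,180))))
c=hub[:2]
for n,uv,a in (('top',(112,430),(5.4,196,140)),('top',(362,500),(5.4,196,140)),('side',(393,437),(5,195,180)),('side',(532,258),(5,195,180))):
    p=plane(n,f(uv,*a),70); d=p[:2]-[559,275]; print(n,p.round(1),np.hypot(*d).round(1),np.degrees(np.arctan2(d[1],d[0])).round(1))
# rolls: tops at z=57
for nm,uvt,uvs in (('blue',(229,437),(579,228)),('red',(108,462),(590,350))):
    ut=f(uvt,2.4,185,90); us=f(uvs,2.8,140,150)
    print(nm,plane('top',ut,64).round(1),plane('side',us,64).round(1),tri(ray('top',ut),ray('side',us)))
```

```text
0 [575.7 178.3  98. ] 0.7
1 [657.5 259.4  98.9] 1.2
2 [606.7 361.8  97.7] 0.1
3 [491.7 344.1  98.8] 2.8
4 [473.3 231.3  99. ] 2.9
ts [560.76 275.44  -1.42] -81.32 0.83
t [559.89 274.78  -1.42] -81.35 0.57
s [561.34 276.21  -1.42] -81.27 0.42
hub t [558.92773772 274.9428517   77.        ] hub s [560.59697137 279.25760759  77.        ] tri (array([560.80987983, 275.29840932,  72.62188186]), np.float64(2.112201677862863))
top [505.9 342.6  70. ] 86.0 128.1
top [478.3 245.5  70. ] 85.9 -159.9
side [507.1 347.3  70. ] 88.9 125.7
side [479.2 249.7  70. ] 83.8 -162.4
blue [396.2 209.3  64. ] [396.7 220.5  64. ] (array([396.54441835, 209.03215818,  52.44605891]), np.float64(0.875178635358024))
red [375.3 313.7  64. ] [374.8 323.3  64. ] (array([374.89070482, 314.72326039,  53.64001303]), np.float64(0.27662251994887205))
```

Run:
```python
from h import *
t=cv2.imread('pics/top0.png'); s=cv2.imread('pics/side0.png')
cv2.imwrite('pics/topt.png',cv2.resize(t[60:340,330:560],None,fx=2.1,fy=2.1))
cv2.imwrite('pics/sidet.png',cv2.resize(s[0:230,210:440],None,fx=2.5,fy=2.5))
cv2.imwrite('pics/sider.png',cv2.resize(s[180:330,300:420],None,fx=4,fy=4,interpolation=cv2.INTER_CUBIC))
cv2.imwrite('pics/topr.png',cv2.resize(t[220:330,190:330],None,fx=5,fy=5,interpolation=cv2.INTER_CUBIC))
```

```text
(no output)
```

View pics/topt.png

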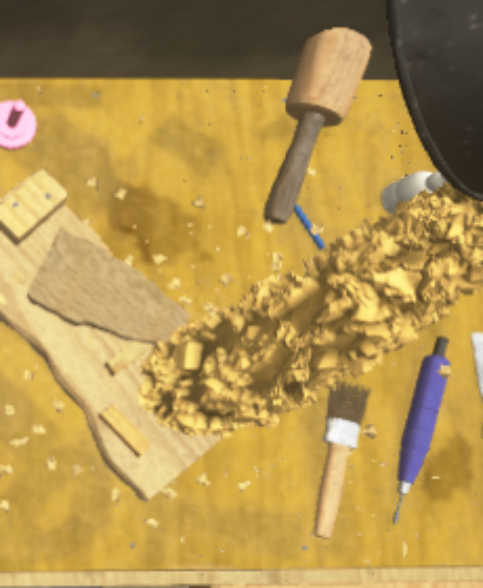

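View pics/sidet.png

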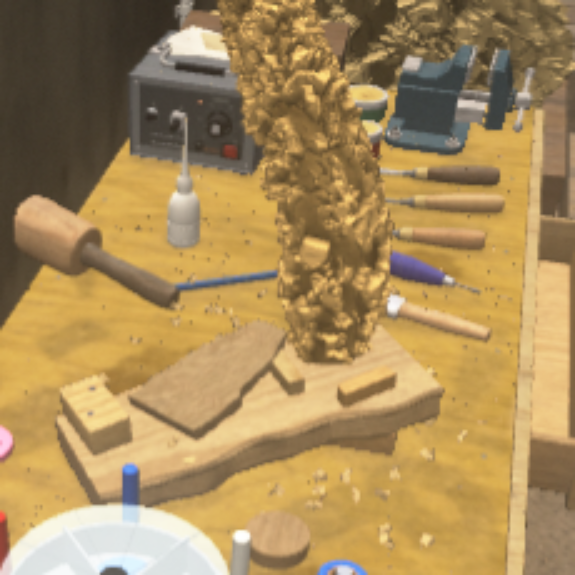

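View pics/sider.png

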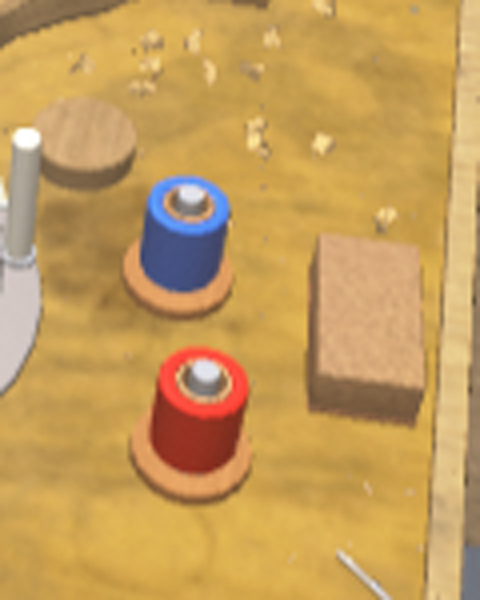

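View pics/topr.png

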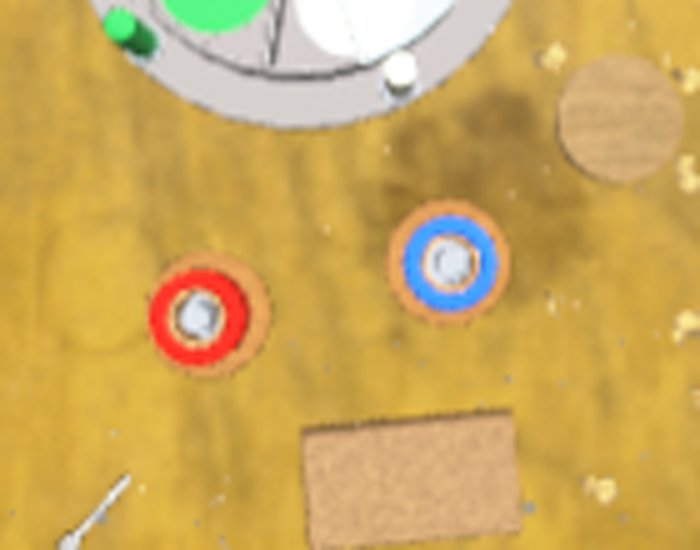

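Run:
```python
from h import *
f=lambda p,sc,ox,oy:((p[0]+.5)/sc-.5+ox,(p[1]+.5)/sc-.5+oy)
ut=f((450,263),5,190,220); us=f((188,205),4,300,180); 
print('blue',plane('top',ut,57),plane('side',us,57),tri(ray('top',ut),ray('side',us)), 'foot',plane('top',f((449,262),5,190,220),5))
ut=f((199,317),5,190,220); us=f((203,383),4,300,180)
print('red',plane('top',ut,57),plane('side',us,57),tri(ray('top',ut),ray('side',us)))
print('disc',plane('top',f((621,118),5,190,220),18))
print('sand',[plane('top',f(u,5,190,220),28).round(0)[:2] for u in ((302,430),(510,412),(522,530),(312,548))])
g=lambda p:f(p,2.1,330,60)
for nm,u in (('base L',(150,390)),('base bottom',(230,435)),('base top',(200,310))): print(nm,plane('top',g(u),40).round(0))
h=lambda p:f(p,2.5,210,0)
for nm,u in (('base s',(335,360)),('bL',(285,330)),('bR',(380,330))): print(nm,plane('side',h(u),40).round(0))
# tree axis tilt: top of view (483,250) at which heights
for z in (100,200,300,400,500,600):
    print(z,[plane('top',g(u),z).round(0)[:2].tolist() for u in ((230,435),(330,385),(480,300),(160,345),(400,215),(470,195))],[plane('side',h(u),z).round(0)[:2].tolist() for u in ((265,150),(365,150),(220,5),(340,80))])
# lamp pole
print('clamp',plane('top',(197,155),10))
for z in (200,400,600,800): print(z,[plane('top',u,z).round(0)[:2].tolist() for u in ((180,155),(120,80),(75,25))],[plane('side',u,z).round(0)[:2].tolist() for u in ((170,320),(130,180),(95,40))])
R=cv2.Rodrigues  # tool axes
from scipy.spatial.transform import Rotation as Ro
print(Ro.from_quat(status.observe()['ee_rot']).as_matrix().round(3))
```

```text
blue [395.28791817 210.23545653  57.        ] [396.64451906 212.87347076  57.        ] (array([395.99579338, 210.19813179,  54.34111681]), np.float64(1.4470313160698232)) foot [395.43163048 209.45504107   5.        ]
red [373.50165254 315.02871828  57.        ] [374.59095952 319.05032706  57.        ] (array([373.96510094, 315.45870012,  52.68985165]), np.float64(1.1913035255635844))
disc [458.14832984 133.21639545  18.        ]
sand [array([325., 273.]), array([332., 184.]), array([283., 180.]), array([276., 269.])]
base L [451. -54.  40.]
base bottom [ 404. -135.   40.]
base top [ 534. -111.   40.]
base s [447. -99.  40.]
bL [ 505. -138.   40.]
bR [ 411. -164.   40.]
100 [[404.0, -110.0], [451.0, -211.0], [535.0, -369.0], [491.0, -47.0], [621.0, -296.0], [642.0, -370.0]] [[583.0, -411.0], [471.0, -443.0], [741.0, -867.0], [529.0, -640.0]]
200 [[404.0, -69.0], [445.0, -158.0], [518.0, -296.0], [480.0, -13.0], [594.0, -232.0], [613.0, -297.0]] [[549.0, -198.0], [455.0, -225.0], [679.0, -577.0], [504.0, -388.0]]
300 [[403.0, -28.0], [439.0, -104.0], [502.0, -224.0], [469.0, 20.0], [56
[... 414 characters left out ...]
 368.0]]
600 [[402.0, 95.0], [421.0, 55.0], [454.0, -7.0], [436.0, 121.0], [488.0, 22.0], [496.0, -8.0]] [[409.0, 654.0], [393.0, 649.0], [433.0, 586.0], [401.0, 620.0]]
clamp [661.99604233 397.23620484  10.        ]
200 [[608.0, 394.0], [753.0, 511.0], [866.0, 603.0]] [[581.0, 566.0], [760.0, 334.0], [1118.0, -153.0]]
400 [[551.0, 349.0], [657.0, 434.0], [738.0, 501.0]] [[498.0, 679.0], [603.0, 542.0], [815.0, 255.0]]
600 [[494.0, 304.0], [560.0, 357.0], [611.0, 399.0]] [[415.0, 791.0], [447.0, 749.0], [511.0, 662.0]]
800 [[437.0, 260.0], [463.0, 280.0], [483.0, 297.0]] [[332.0, 903.0], [291.0, 957.0], [208.0, 1070.0]]
[[-0.967 -0.     0.253]
 [-0.253  0.002 -0.967]
 [ 0.    -1.    -0.002]]
```

Emit:
servo_tool([
  [-9,34,10,0,0,0,0.6],
  [-18,68,20,0,0,0,0.6],
  [-27,102,30,0,0,0,0.6],
  [-36,136,40,0,0,0,0.6],
  [-45,170,50,0,0,0,0.6],
  [-54,205,60,0,0,0,0.6],
  [-63,240,70,0,0,0,0.6],
  [-63,240,80,0,0,0,0.6],
  [-63,240,80,0,0,0,0.6],
])

```text
time: 0.9
ee_pos: [101.2, -388.0, 300.3]
ee_rot: [0.09, -0.7, 0.703, -0.09]
force: [0.5, -1.1, 0.2]
grip_width: 56.0
```

Run:
```python
from bench import status
import numpy as np
s=status.observe()
print(np.round(s['time'],2),np.round(s['q'],2),np.round(s['ee_pos'],1))
```

```text
0.9 [ 1.28  0.14 -0.03  1.94  0.    1.06 -0.06] [ 101.2 -388.   300.3]
```

Emit:
servo_tool([
  [-4,16,10,0,0,7,0.6],
  [-8,32,20,0,0,14,0.6],
  [-13,50,30,0,0,21,0.6],
  [-17,69,40,0,0,28,0.6],
  [-17,69,40,0,0,35,0.6],
  [-17,69,40,0,0,42,0.6],
  [-17,69,40,0,0,49,0.6],
  [-17,69,40,0,0,56,0.6],
  [-17,69,40,0,0,63,0.6],
  [-17,69,40,0,0,70,0.6],
  [-17,69,40,0,0,77,0.6],
  [-17,69,40,0,0,77,0.6],
])

```text
time: 1.9
ee_pos: [84.7, -320.8, 338.3]
ee_rot: [-0.508, 0.492, -0.492, 0.508]
force: [0.1, 0.3, -0.0]
grip_width: 55.8
```

Run:
```python
from h import *
s=status.observe()
print(np.round(s['time'],2),np.round(s['q'],2),np.round(s['ee_pos'],1))
cv2.imwrite('pics/top1.png',cams.grab_frame('top')[:,:,::-1])
cv2.imwrite('pics/side1.png',cams.grab_frame('side')[:,:,::-1])
```

```text
1.9 [ 1.3  -0.02 -0.05  2.   -0.    1.16  1.28] [  84.7 -320.8  338.3]
```

View pics/side1.png

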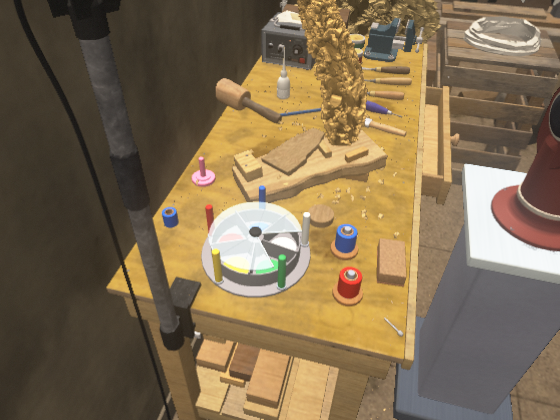

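View pics/top1.png

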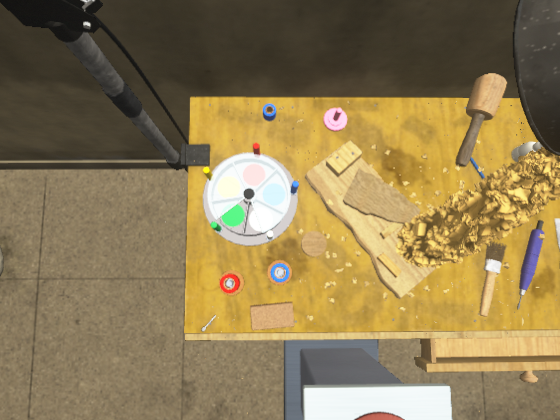

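Emit:
servo_tool([
  [39,13,0,0,0,7,0.6],
  [75,30,0,0,0,14,0.6],
  [109,51,0,0,0,21,0.6],
  [140,77,0,0,0,28,0.6],
  [168,106,0,0,0,35,0.6],
  [192,138,0,0,0,42,0.6],
  [192,138,0,0,0,42,0.6],
])

```text
time: 2.58
ee_pos: [281.1, -176.1, 339.1]
ee_rot: [-0.651, 0.273, -0.274, 0.653]
force: [-1.3, -0.2, -1.0]
grip_width: 55.9
```

Run:
```python
from h import *
s=status.observe()
print(np.round(s['time'],2),np.round(s['q'],2),np.round(s['ee_pos'],1))
a=cams.grab_frame('top')[:,:,::-1];b=cams.grab_frame('side')[:,:,::-1]
cv2.imwrite('pics/ts2.png',cv2.resize(np.hstack([a,b]),(800,300)))
```

```text
2.58 [ 0.93 -0.01 -0.43  1.99 -0.01  1.16  1.29] [ 281.1 -176.1  339.1]
```

View pics/ts2.png

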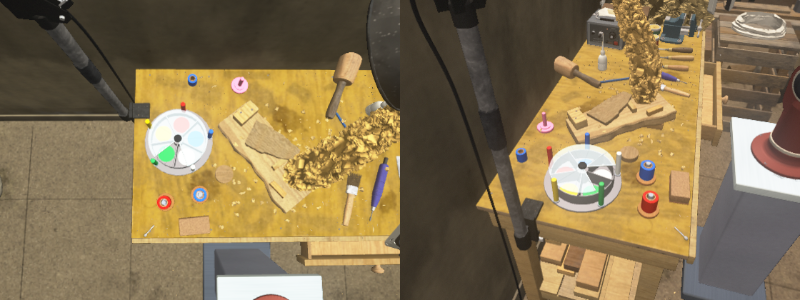

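Emit:
servo_tool([
  [18,35,0,0,0,7,0.6],
  [33,72,0,0,0,14,0.6],
  [43,111,0,0,0,21,0.6],
  [50,150,0,0,0,28,0.6],
  [51,190,0,0,0,28,0.6],
  [50,231,0,0,0,28,0.6],
  [60,270,0,0,0,28,0.6],
  [60,270,0,0,0,28,0.6],
])

```text
time: 3.35
ee_pos: [337.5, 93.9, 339.5]
ee_rot: [-0.697, 0.11, -0.111, 0.7]
force: [0.6, -1.2, 0.9]
grip_width: 55.6
```

Run:
```python
from h import *
from scipy.spatial.transform import Rotation as Ro
s=status.observe()
M=Ro.from_quat(s['ee_rot']).as_matrix()
print(np.round(s['time'],2),np.round(s['q'],2),np.round(s['ee_pos'],1),'jaw az',np.degrees(np.arctan2(M[1,2],M[0,2])))
```

```text
3.35 [ 0.51  0.04 -0.87  1.95  0.03  1.16  0.89] [337.5  93.9 339.5] jaw az 72.02795912842694
```

Emit:
servo_tool([
  [30,10,-20,0,0,-7,0.6],
  [59,20,-40,0,0,-14,0.6],
  [88,30,-60,0,0,-21,0.6],
  [117,41,-85,0,0,-28,0.6],
  [146,52,-110,0,0,-35,0.6],
  [175,62,-135,0,0,-42,0.6],
  [204,73,-160,0,0,-49,0.6],
  [230,82,-180,0,0,-56,0.6],
  [238,84,-200,0,0,-63,0.6],
  [238,84,-200,0,0,-63,0.6],
  [238,84,-200,0,0,-63,0.6],
])

```text
time: 4.27
ee_pos: [575.0, 169.0, 135.7]
ee_rot: [0.537, -0.463, 0.462, -0.533]
force: [-0.3, 1.2, 1.7]
grip_width: 55.4
```

```bash
cat >> h.py <<'E'
from scipy.spatial.transform import Rotation as Ro
def st():
    s=status.observe(); M=Ro.from_quat(s['ee_rot']).as_matrix()
    print('t',np.round(s['time'],2),'q',np.round(s['q'],2),'p',np.round(s['ee_pos'],1),'jaw',np.degrees(np.arctan2(M[1,2],M[0,2])).round(1),'w',round(s['grip_width'],1),'F',np.round(s['force'],1))
def snap(n,f):
    im=cams.grab_frame(n); cv2.imwrite(f'pics/{f}.png',im[:,:,::-1])
E
python3 - <<'E'
from h import *
st(); snap('wrist','w3'); snap('side','s3')
p=proj('wrist',[[575.3,178.3,100],[560.5,275.2,77]]);print(p)
E
```

```text
t 4.27 q [-0.04  0.67 -0.47  1.66  0.37  0.91 -0.51] p [575.  169.  135.7] jaw 8.3 w 55.4 F [-0.3  1.2  1.7]
[[278.71538963 222.95051586]
 [278.43282978  84.93278269]]
```

View pics/w3.png

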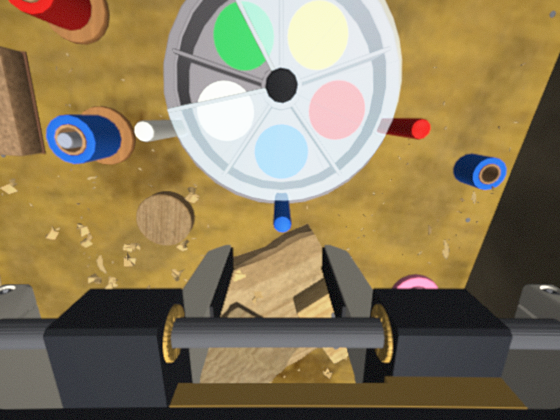

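View pics/s3.png

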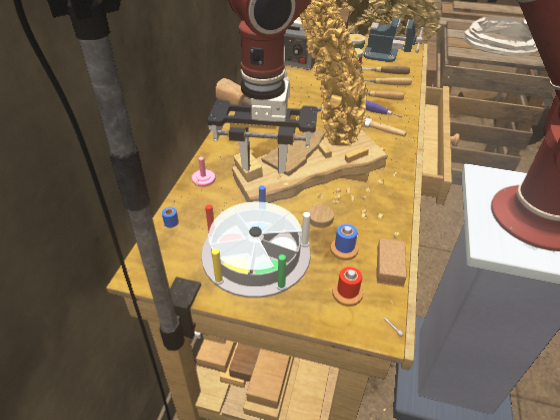

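Emit:
servo_tool([
  [0,0,0,0,0,0,0.6],
  [0,0,0,0,0,0,0.6],
])

```text
time: 4.53
ee_pos: [574.9, 171.4, 139.5]
ee_rot: [-0.536, 0.461, -0.461, 0.536]
force: [-0.2, 0.8, 0.3]
grip_width: 55.7
```

Emit:
servo_tool([
  [1,7,-30,0,0,0,0.6],
  [1,7,-62,0,0,0,0.6],
  [1,7,-62,0,0,0,0.6],
  [1,7,-62,0,0,0,0.1],
  [1,7,-62,0,0,0,0.1],
  [1,7,-62,0,0,0,0.1],
  [1,7,-62,0,0,0,0.1],
  [1,7,-62,0,0,0,0.1],
  [1,7,-62,0,0,0,0.1],
  [1,7,-62,0,0,0,0.1],
], squeeze=5)

```text
time: 5.37
ee_pos: [575.9, 179.2, 77.3]
ee_rot: [-0.536, 0.461, -0.461, 0.537]
force: [0.4, 0.4, 0.4]
grip_width: 13.4
```

Run:
```python
from h import *
st(); snap('wrist','w4')
```

```text
t 5.37 q [-0.08  0.74 -0.44  1.71  0.42  0.79 -0.56] p [575.9 179.2  77.3] jaw 8.7 w 13.4 F [0.4 0.4 0.4]
```

View pics/w4.png

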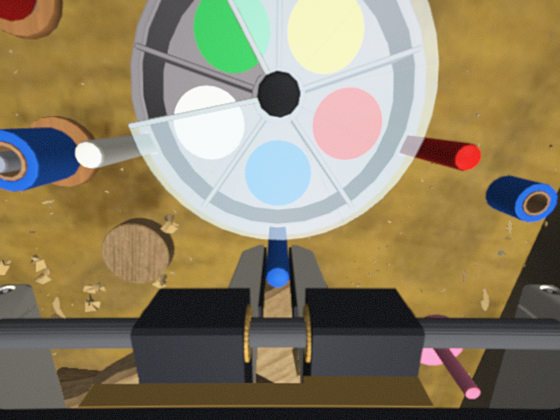

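Emit:
servo_tool([
  [-10,-1,0,0,0,-6,0.1],
  [-20,-1,0,0,0,-12,0.1],
  [-31,0,0,0,0,-18,0.1],
  [-41,2,0,0,0,-24,0.1],
  [-50,5,0,0,0,-30,0.1],
  [-60,9.5,0,0,0,-36,0.1],
  [-69,15,0,0,0,-42,0.1],
  [-77,21,0,0,0,-48,0.1],
  [-85,27.5,0,0,0,-54,0.1],
  [-91.5,35,0,0,0,-60,0.1],
  [-97.5,43,0,0,0,-66,0.1],
  [-102.5,52,0,0,0,-72,0.1],
])

```text
time: 6.42
ee_pos: [474.8, 232.4, 77.2]
ee_rot: [-0.159, 0.689, -0.688, 0.163]
force: [3.2, 1.3, -1.8]
grip_width: 14.1
```

Run:
```python
from h import *
st(); snap('wrist','w5')
```

```text
t 6.42 q [-0.45  0.62 -0.06  1.93  0.07  0.59 -1.67] p [474.8 232.4  77.2] jaw -63.6 w 14.1 F [ 3.2  1.3 -1.8]
```

View pics/w5.png

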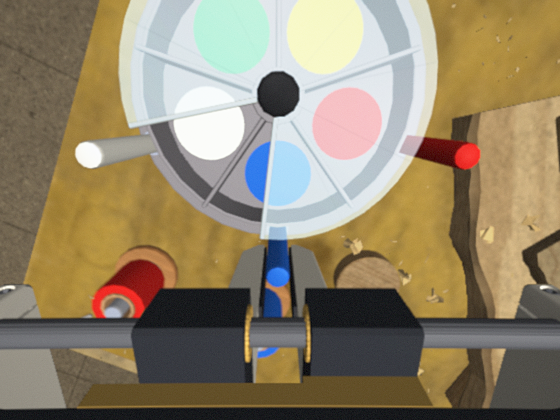

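Emit:
servo_tool([
  [-4,9.5,0,0,0,-6,0.1],
  [-7.5,19,0,0,0,-12,0.1],
  [-9.5,29,0,0,0,-18,0.1],
  [-10.5,39.5,0,0,0,-24,0.1],
  [-10.5,49.5,0,0,0,-30,0.1],
  [-9.5,60,0,0,0,-36,0.1],
  [-7,71.5,0,0,0,-43,0.1],
  [-7,71.5,0,0,0,-43,0.1],
  [-7,71.5,0,0,0,-43,0.1],
])

```text
time: 7.22
ee_pos: [467.9, 303.0, 77.2]
ee_rot: [0.1, 0.701, -0.7, -0.098]
force: [2.7, -0.7, 1.4]
grip_width: 13.7
```

Run:
```python
from h import *
st(); snap('wrist','w6')
im=cv2.imread('pics/w6.png'); cv2.imwrite('pics/w6c.png',cv2.resize(im[0:290,110:450],None,fx=2,fy=2,interpolation=cv2.INTER_CUBIC))
c=(560.5,275.2)
for a in (-196,-232,-160): print(a,proj('wrist',[[c[0]+r*np.cos(np.radians(a)),c[1]+r*np.sin(np.radians(a)),70] for r in (20,88)]).round(1).tolist())
```

```text
t 7.22 q [-0.72  0.66  0.16  1.85 -0.16  0.64 -2.31] p [467.9 303.   77.2] jaw -106.1 w 13.7 F [ 2.7 -0.7  1.4]
-196 [[276.1, 133.8], [276.6, 241.3]]
-232 [[255.8, 127.0], [195.1, 217.2]]
-160 [[296.4, 126.9], [358.0, 216.8]]
```

View pics/w6c.png

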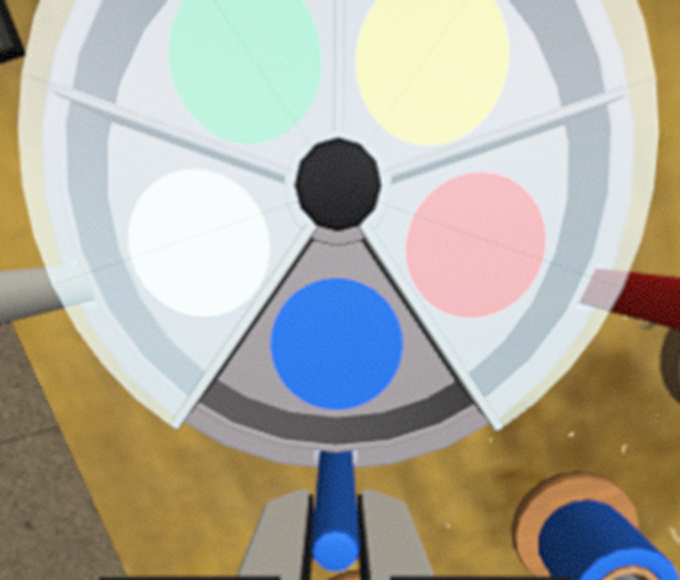

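Emit:
servo_tool([
  [0,0,0,0,0,0,0.65],
  [0,0,0,0,0,0,0.65],
  [0,0,0,0,0,0,0.65],
  [0,0,0,0,0,0,0.65],
  [0,0,0,0,0,0,0.65],
  [0,0,30,0,0,0,0.65],
  [0,0,65,0,0,0,0.65],
  [-20,-26,75,0,0,0,0.65],
  [-43,-56,75,0,0,0,0.65],
  [-65,-84,75,0,0,0,0.65],
  [-72,-93,75,0,0,0,0.65],
  [-72,-93,75,0,0,0,0.65],
])

```text
time: 8.27
ee_pos: [391.3, 206.5, 151.8]
ee_rot: [-0.1, -0.699, 0.701, 0.103]
force: [0.2, 0.2, -0.1]
grip_width: 60.3
```

Emit:
servo_tool([
  [0,0,0,0,0,0,0.65],
  [0,0,0,0,0,0,0.65],
])

```text
time: 8.43
ee_pos: [395.1, 211.2, 151.9]
ee_rot: [0.101, 0.701, -0.699, -0.1]
force: [0.5, 0.5, 0.9]
grip_width: 60.3
```

Run:
```python
from h import *
st(); snap('wrist','w7'); snap('top','t7')
im=cv2.imread('pics/w7.png')
a=np.radians(np.arange(0,360,30))
for c in ((396,210.3),):
  P=[[c[0]+20*np.cos(x),c[1]+20*np.sin(x),57] for x in a]
  for u in proj('wrist',P): cv2.circle(im,tuple(np.round(u).astype(int).tolist()),1,(0,255,0),-1)
  for u in proj('wrist',[[c[0],c[1],64]]): cv2.circle(im,tuple(np.round(u).astype(int).tolist()),2,(0,0,255),-1)
cv2.imwrite('pics/w7o.png',im)
```

```text
t 8.43 q [-0.68  0.41  0.2   2.07 -0.13  0.67 -2.26] p [395.1 211.2 151.9] jaw -106.3 w 60.3 F [0.5 0.5 0.9]
```

View pics/w7o.png

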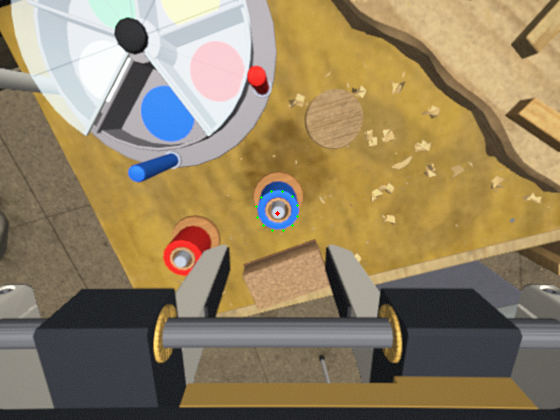

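View pics/t7.png

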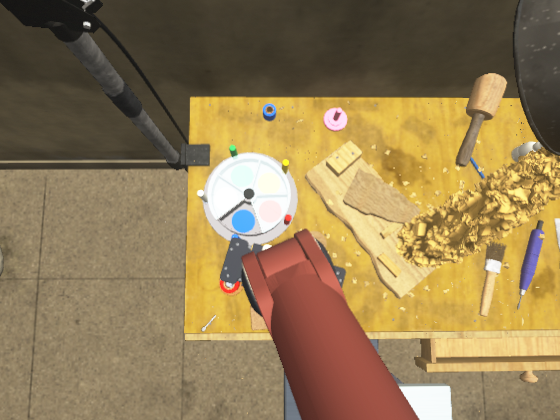

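Emit:
servo_tool([
  [1,-1,-35,0,0,0,0.65],
  [1,-1,-75,0,0,0,0.65],
  [1,-1,-110,0,0,0,0.65],
  [1,-1,-119,0,0,0,0.65],
  [1,-1,-119,0,0,0,0.65],
  [1,-1,-119,0,0,0,0.3],
  [1,-1,-119,0,0,0,0.3],
  [1,-1,-119,0,0,0,0.3],
  [1,-1,-119,0,0,0,0.3],
  [1,-1,-119,0,0,0,0.3],
  [1,-1,-119,0,0,0,0.3],
], squeeze=15)

```text
time: 9.45
ee_pos: [396.2, 209.5, 34.2]
ee_rot: [0.102, 0.701, -0.699, -0.099]
force: [-0.1, 0.4, 7.3]
grip_width: 39.9
```

Run:
```python
from h import *
st(); snap('wrist','w8'); snap('side','s8')
```

```text
t 9.45 q [-0.61  0.62  0.11  2.18 -0.2   0.35 -2.19] p [396.2 209.5  34.2] jaw -106.3 w 39.9 F [-0.1  0.4  7.3]
```

View pics/w8.png

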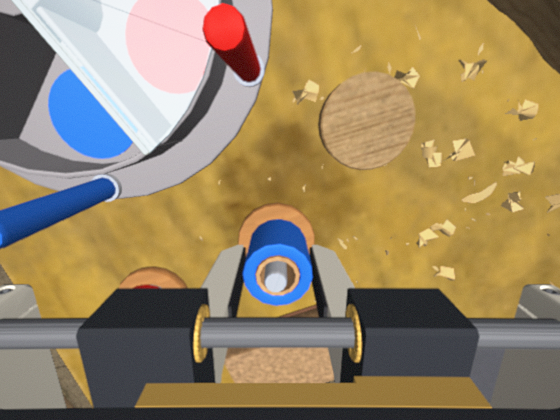

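View pics/s8.png

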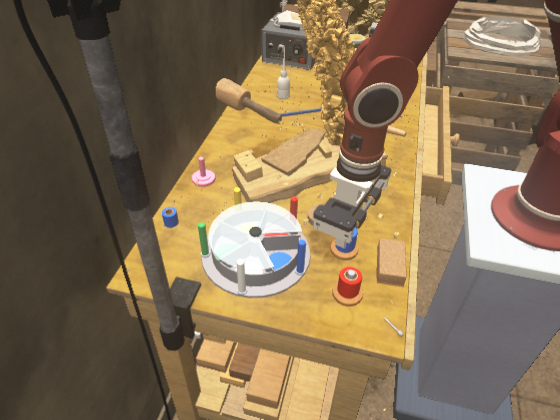

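Emit:
servo_tool([
  [0,0,10,0,0,0,0.3],
  [0,0,25,0,0,0,0.3],
  [0,0,45,0,0,0,0.3],
  [0,0,65,0,0,0,0.3],
  [0,0,90,0,0,0,0.3],
  [0,0,115,0,0,0,0.3],
  [0,0,115,0,0,0,0.3],
])

```text
time: 10.13
ee_pos: [397.5, 209.9, 152.0]
ee_rot: [0.103, 0.702, -0.698, -0.098]
force: [0.6, 0.0, 0.3]
grip_width: 39.8
```

Run:
```python
from h import *
st(); snap('wrist','w9')
```

```text
t 10.13 q [-0.68  0.41  0.21  2.07 -0.13  0.66 -2.25] p [397.5 209.9 152. ] jaw -106.3 w 39.8 F [0.6 0.  0.3]
```

View pics/w9.png

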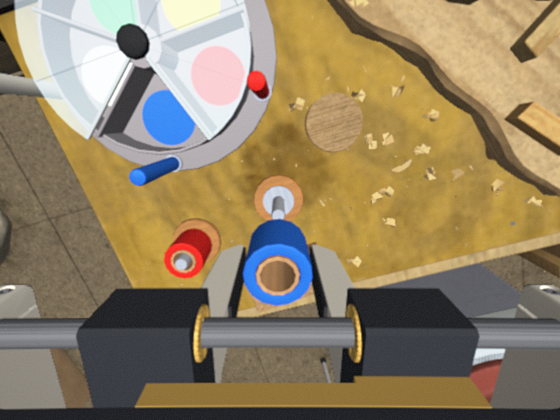

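Emit:
servo_tool([
  [20,15,0,0,0,0,0.3],
  [50,36,0,0,0,0,0.3],
  [80,58,0,0,0,0,0.3],
  [105,76,0,0,0,0,0.3],
  [112,81,0,0,0,0,0.3],
  [112,81,0,0,0,0,0.3],
  [112,81,0,0,0,0,0.3],
])

```text
time: 10.77
ee_pos: [505.4, 288.6, 146.1]
ee_rot: [-0.099, -0.699, 0.701, 0.102]
force: [-0.2, -0.7, -1.6]
grip_width: 39.9
```

Run:
```python
from h import *
st(); snap('wrist','w10'); snap('top','t10'); snap('side','s10')
a=cv2.imread('pics/t10.png')[130:270,180:340]; b=cv2.imread('pics/s10.png')[170:310,190:350]
cv2.imwrite('pics/ts10.png',cv2.resize(np.hstack([a,b]),None,fx=2.5,fy=2.5,interpolation=cv2.INTER_CUBIC))
```

```text
t 10.77 q [-0.68  0.6   0.2   1.72 -0.15  0.85 -2.27] p [505.4 288.6 146.1] jaw -106.4 w 39.9 F [-0.2 -0.7 -1.6]
```

View pics/w10.png

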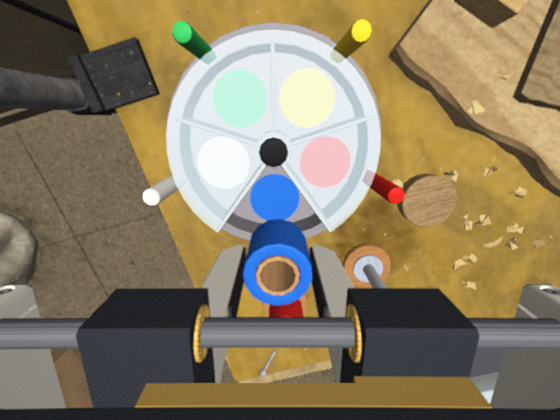

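View pics/ts10.png

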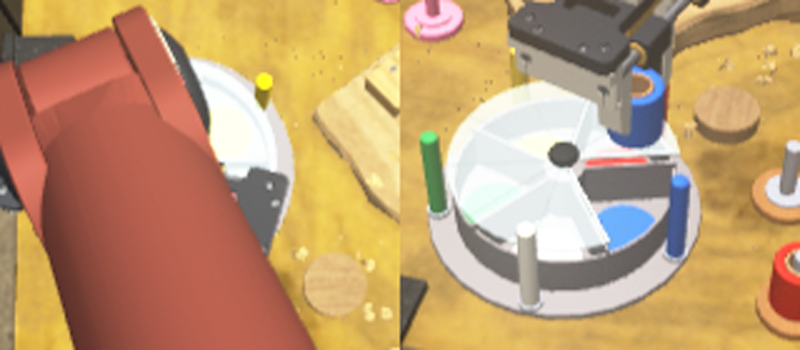

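Emit:
servo_tool([
  [0,0,0,0,0,0,0.3],
  [0,0,-15,0,0,0,0.3],
  [0,0,-30,0,0,0,0.3],
  [0,0,-30,0,0,0,0.3],
  [0,0,-30,0,0,0,0.3],
])

```text
time: 11.33
ee_pos: [506.1, 289.1, 117.4]
ee_rot: [-0.1, -0.7, 0.7, 0.101]
force: [0.3, 0.2, -0.4]
grip_width: 40.1
```

Run:
```python
from h import *
st(); snap('wrist','w11')
```

```text
t 11.33 q [-0.68  0.63  0.19  1.74 -0.16  0.78 -2.26] p [506.1 289.1 117.4] jaw -106.4 w 40.1 F [ 0.3  0.2 -0.4]
```

View pics/w11.png

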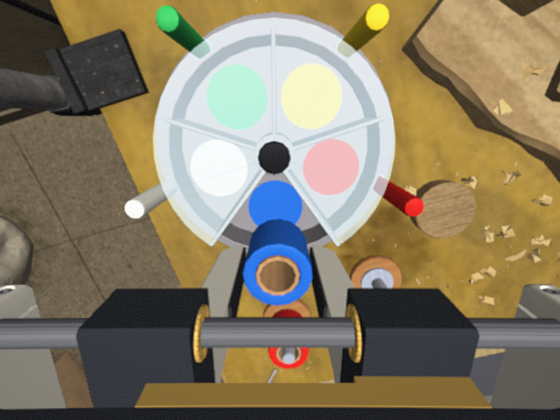

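Emit:
servo_tool([
  [3,2,0,0,0,0,0.3],
  [3,2,-15,0,0,0,0.3],
  [3,2,-30,0,0,0,0.3],
  [3,2,-41,0,0,0,0.3],
  [3,2,-41,0,0,0,0.3],
  [3,2,-41,0,0,0,0.3],
])

```text
time: 11.88
ee_pos: [510.1, 291.7, 76.6]
ee_rot: [-0.1, -0.7, 0.7, 0.101]
force: [0.5, -0.0, -1.2]
grip_width: 40.1
```

Run:
```python
from h import *
st(); snap('wrist','w12'); snap('side','s12')
b=cv2.imread('pics/s12.png')[150:310,180:380]
cv2.imwrite('pics/s12c.png',cv2.resize(b,None,fx=3.5,fy=3.5,interpolation=cv2.INTER_CUBIC))
```

```text
t 11.88 q [-0.67  0.69  0.18  1.76 -0.17  0.7  -2.25] p [510.1 291.7  76.6] jaw -106.3 w 40.1 F [ 0.5 -0.  -1.2]
```

View pics/w12.png

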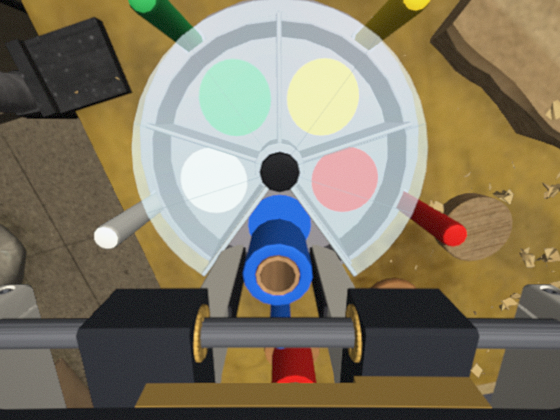

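View pics/s12c.png

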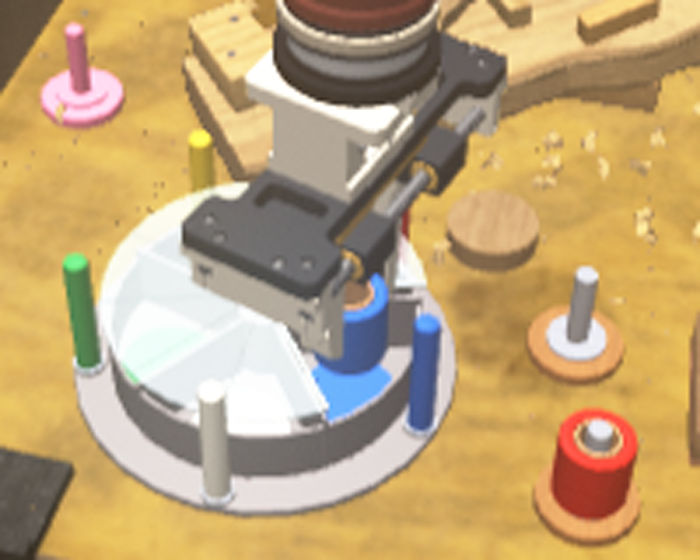

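Emit:
servo_tool([
  [0,0,0,0,0,0,0.62],
  [0,0,0,0,0,0,0.62],
  [0,0,0,0,0,0,0.62],
  [0,0,0,0,0,0,0.62],
  [0,0,0,0,0,0,0.62],
  [0,0,35,0,0,0,0.62],
  [0,0,75,0,0,0,0.62],
  [0,0,100,0,0,0,0.62],
  [0,0,100,0,0,0,0.62],
])

```text
time: 12.73
ee_pos: [513.8, 293.3, 182.9]
ee_rot: [0.104, 0.703, -0.697, -0.097]
force: [1.1, -0.1, -0.4]
grip_width: 58.0
```

Run:
```python
from h import *
st(); snap('wrist','w13'); snap('side','s13')
b=cv2.imread('pics/s13.png')[150:310,180:380]
cv2.imwrite('pics/s13c.png',cv2.resize(b,None,fx=3.5,fy=3.5,interpolation=cv2.INTER_CUBIC))
```

```text
t 12.73 q [-0.69  0.56  0.21  1.66 -0.14  0.92 -2.28] p [513.8 293.3 182.9] jaw -106.4 w 58.0 F [ 1.1 -0.1 -0.4]
```

View pics/w13.png

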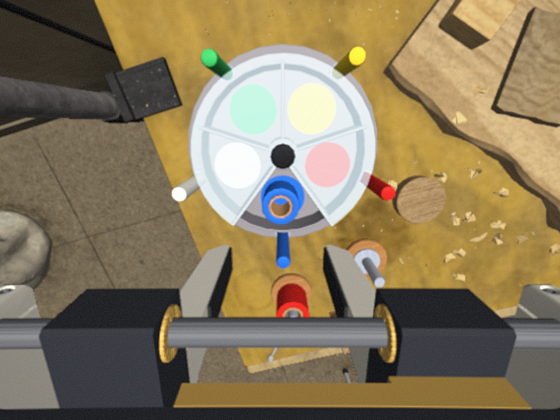

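View pics/s13c.png

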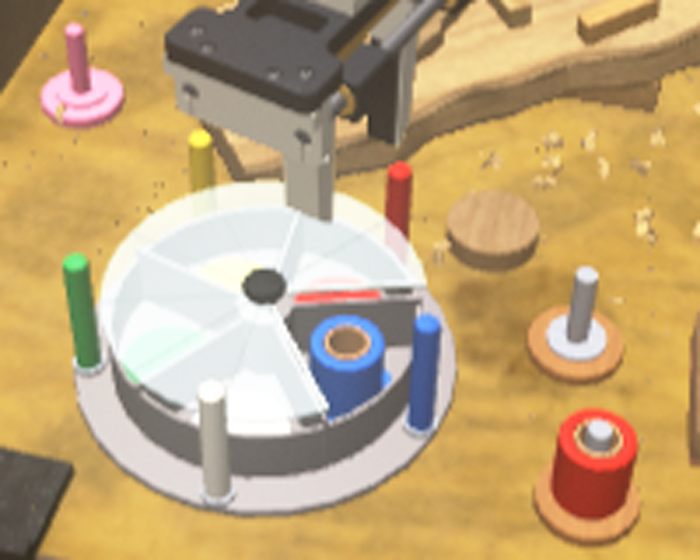

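Emit:
servo_tool([
  [15,-13,0,0,0,7,0.6],
  [35,-30,0,0,0,14,0.6],
  [55,-48,0,0,0,21,0.6],
  [75,-65,0,0,0,28,0.6],
  [95,-82,0,0,0,35,0.6],
  [108,-94,0,0,0,42,0.6],
  [108,-94,0,0,0,49,0.6],
  [108,-94,0,0,0,56,0.6],
  [108,-94,0,0,0,63,0.6],
  [108,-94,0,0,0,70,0.6],
  [108,-94,0,0,0,77,0.6],
  [108,-94,0,0,0,84,0.6],
])

```text
time: 13.83
ee_pos: [616.6, 197.3, 174.2]
ee_rot: [-0.397, 0.587, -0.586, 0.394]
force: [-0.1, -0.0, -0.1]
grip_width: 55.8
```

Emit:
servo_tool([
  [0,0,0,0,0,7,0.6],
  [0,0,0,0,0,14,0.6],
  [0,0,0,0,0,21,0.6],
  [0,0,-10,0,0,28,0.6],
  [0,0,-20,0,0,35,0.6],
  [0,0,-30,0,0,42,0.6],
  [0,0,-36,0,0,49,0.6],
  [0,0,-36,0,0,56,0.6],
  [0,0,-36,0,0,60,0.6],
  [0,0,-36,0,0,60,0.6],
  [0,0,-36,0,0,60,0.6],
])

```text
time: 14.75
ee_pos: [617.0, 197.3, 138.9]
ee_rot: [0.635, -0.313, 0.311, -0.634]
force: [0.0, 0.1, -0.4]
grip_width: 55.9
```

Run:
```python
from h import *
st(); snap('wrist','w14')
print(proj('wrist',[[620.8,198,100],[560.5,275.2,77]]))
```

```text
t 14.75 q [-0.08  0.73 -0.47  1.51  0.37  0.99  0.  ] p [617.  197.3 138.9] jaw 37.6 w 55.9 F [ 0.   0.1 -0.4]
[[281.87780696 234.51332127]
 [281.10932833  99.87066172]]
```

View pics/w14.png

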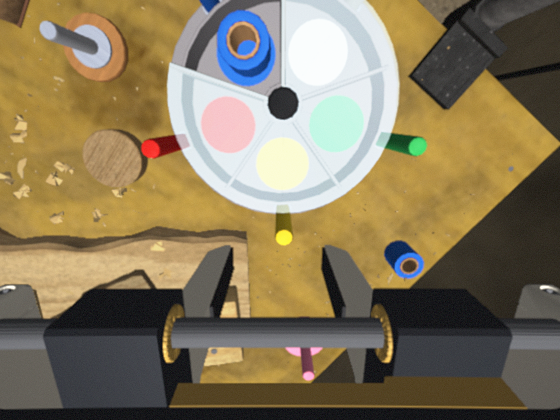

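Emit:
servo_tool([
  [4,1,-30,0,0,0,0.6],
  [4,1,-61,0,0,0,0.6],
  [4,1,-61,0,0,0,0.6],
  [4,1,-61,0,0,0,0.1],
  [4,1,-61,0,0,0,0.1],
  [4,1,-61,0,0,0,0.1],
  [4,1,-61,0,0,0,0.1],
  [4,1,-61,0,0,0,0.1],
  [4,1,-61,0,0,0,0.1],
  [4,1,-61,0,0,0,0.1],
], squeeze=5)

```text
time: 15.63
ee_pos: [622.2, 198.7, 80.3]
ee_rot: [-0.634, 0.312, -0.312, 0.635]
force: [-1.4, -1.4, 1.7]
grip_width: 13.6
```

Run:
```python
from h import *
st()
p=status.observe()['ee_pos']; c=(560.5,275.2)
a0=np.degrees(np.arctan2(p[1]-c[1],p[0]-c[0])); r=np.hypot(p[1]-c[1],p[0]-c[0]); print(a0,r)
for k in range(1,25):
    a=np.radians(a0-6*k); print(6*k,np.round([c[0]+98*np.cos(a)-p[0],c[1]+98*np.sin(a)-p[1]],1))
```

```text
t 15.63 q [-0.1   0.8  -0.44  1.55  0.41  0.88 -0.02] p [622.2 198.7  80.3] jaw 37.7 w 13.6 F [-1.4 -1.4  1.7]
-51.121280775403775 98.28528923980157
6 [-8.5 -5.8]
12 [-17.4 -10.9]
18 [-26.8 -15.1]
24 [-36.5 -18.2]
30 [-46.6 -20.3]
36 [-56.8 -21.4]
42 [-67.  -21.3]
48 [-77.2 -20.2]
54 [-87.3 -18.1]
60 [-97.  -14.9]
66 [-106.4  -10.7]
72 [-115.2   -5.6]
78 [-123.5    0.5]
84 [-131.1    7.4]
90 [-138.   15.]
96 [-144.    23.3]
102 [-149.1   32.2]
108 [-153.3   41.6]
114 [-156.4   51.3]
120 [-158.5   61.4]
126 [-159.6   71.6]
132 [-159.5   81.8]
138 [-158.5   92. ]
144 [-156.3  102.1]
```

Emit:
servo_tool([
  [-8.5,-6,0,0,0,-6,0.1],
  [-17.5,-11,0,0,0,-12,0.1],
  [-27,-15,0,0,0,-18,0.1],
  [-36.5,-18,0,0,0,-24,0.1],
  [-46.5,-20.5,0,0,0,-30,0.1],
  [-57,-21.5,0,0,0,-36,0.1],
  [-67,-21.5,0,0,0,-42,0.1],
  [-77,-20,0,0,0,-48,0.1],
  [-87.5,-18,0,0,0,-54,0.1],
  [-97,-15,0,0,0,-60,0.1],
  [-106.5,-10.5,0,0,0,-66,0.1],
  [-115,-5.5,0,0,0,-72,0.1],
])

```text
time: 16.63
ee_pos: [507.9, 194.4, 80.2]
ee_rot: [-0.327, 0.626, -0.626, 0.33]
force: [2.7, 2.5, -2.6]
grip_width: 13.6
```

Run:
```python
from h import *
st(); snap('wrist','w15')
p=status.observe()['ee_pos']; c=(560.5,275.2); print(np.degrees(np.arctan2(p[1]-c[1],p[0]-c[0])))
```

```text
t 16.63 q [-0.35  0.63 -0.08  1.88  0.08  0.63 -1.09] p [507.9 194.4  80.2] jaw -34.6 w 13.6 F [ 2.7  2.5 -2.6]
-124.8995902762082
```

View pics/w15.png

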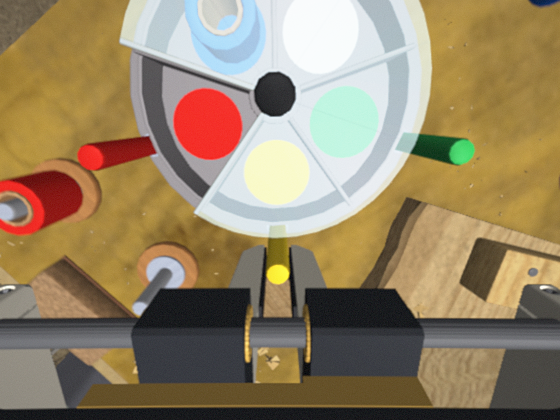

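Emit:
servo_tool([
  [-8.5,6,0,0,0,-6,0.1],
  [-16,13,0,0,0,-12,0.1],
  [-23,20.5,0,0,0,-18,0.1],
  [-29,29,0,0,0,-24,0.1],
  [-34,38,0,0,0,-30,0.1],
  [-38,47,0,0,0,-36,0.1],
  [-41,57,0,0,0,-42,0.1],
  [-43.5,67,0,0,0,-48,0.1],
  [-44.5,77,0,0,0,-54,0.1],
  [-44.5,87.5,0,0,0,-60,0.1],
  [-43.5,97.5,0,0,0,-66,0.1],
  [-41,107.5,0,0,0,-72,0.1],
])

```text
time: 17.68
ee_pos: [467.8, 300.7, 80.2]
ee_rot: [0.103, 0.7, -0.7, -0.1]
force: [2.0, -0.8, -0.7]
grip_width: 14.2
```

Emit:
servo_tool([
  [0,0,0,0,0,0,0.1],
  [0,0,0,0,0,0,0.1],
  [0,0,0,0,0,0,0.6],
  [0,0,0,0,0,0,0.6],
  [0,0,0,0,0,0,0.6],
  [0,0,0,0,0,0,0.6],
  [0,0,0,0,0,0,0.6],
  [0,0,35,0,0,0,0.6],
  [0,0,75,0,0,0,0.6],
  [-20,0,110,0,0,0,0.6],
  [-20,0,120,0,0,0,0.6],
  [-20,0,120,0,0,0,0.6],
])

```text
time: 18.68
ee_pos: [446.9, 301.8, 202.7]
ee_rot: [0.101, 0.702, -0.698, -0.099]
force: [0.2, 1.1, -0.1]
grip_width: 55.8
```

Run:
```python
from h import *
st(); snap('wrist','w16'); snap('side','s16'); snap('top','t16')
b=cv2.imread('pics/s16.png')[150:350,140:420]
cv2.imwrite('pics/s16c.png',cv2.resize(b,None,fx=2.8,fy=2.8,interpolation=cv2.INTER_CUBIC))
```

```text
t 18.68 q [-0.89  0.48  0.38  1.78 -0.22  0.92 -2.27] p [446.9 301.8 202.7] jaw -106.3 w 55.8 F [ 0.2  1.1 -0.1]
```

View pics/w16.png

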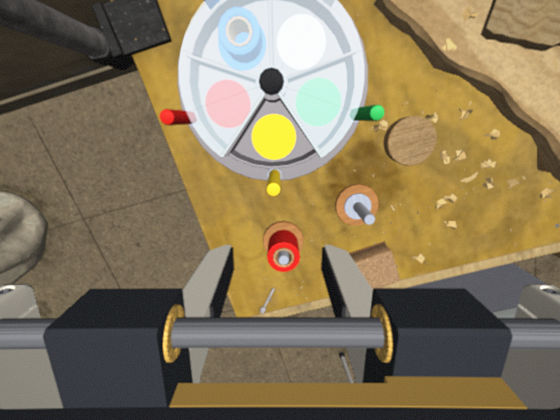

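View pics/s16c.png

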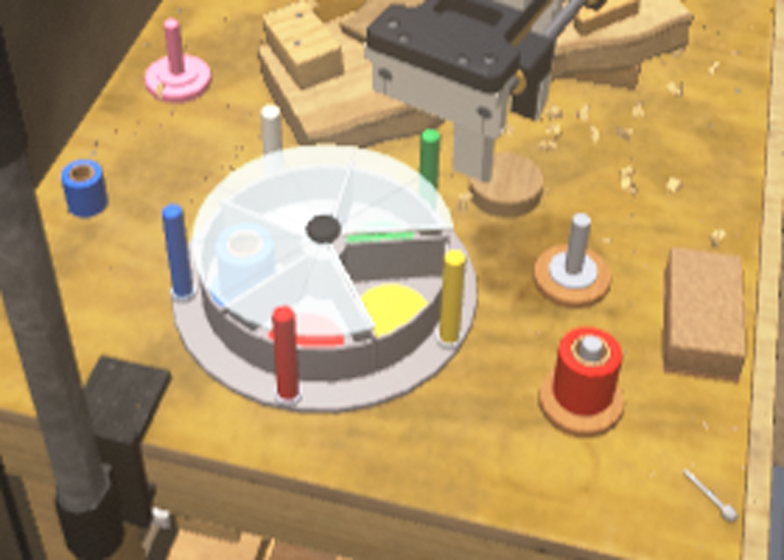

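View pics/t16.png

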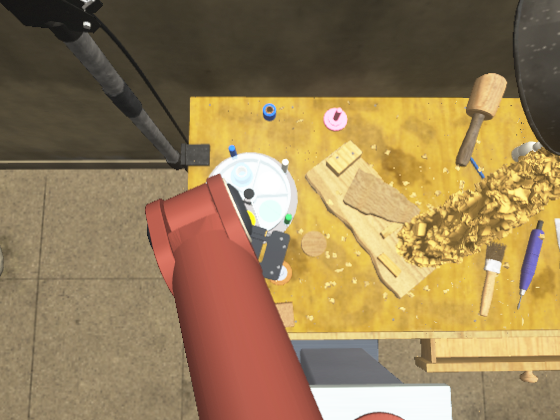

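The yellow bin is now centred in the opening. The blue bin, with the roll upright in it, is 144° away under the cover. The gripper is clear at z = 203 mm and touching nothing, so I'm handing in.

Emit:
servo_tool([
  [0,0,0,0,0,0,0.6],
  [0,0,0,0,0,0,0.6],
  [0,0,0,0,0,0,0.6],
])

```text
time: 19.08
ee_pos: [445.7, 300.2, 198.3]
ee_rot: [-0.1, -0.699, 0.701, 0.101]
force: [-1.5, -0.2, -0.8]
grip_width: 56.0
```

Run:
```python
from h import *
from bench import robot
st(); print(robot.close_job())
```

```text
t 19.08 q [-0.89  0.48  0.38  1.78 -0.22  0.92 -2.27] p [445.7 300.2 198.3] jaw -106.4 w 56.0 F [-1.5 -0.2 -0.8]
the job is handed in; nothing more can be done
None
```

I finished the job and handed it in at 19.1 s of the 72 s allowed.

1. **Lining up:** I turned the wheel about 115° clockwise by the blue peg. The wrist picture showed the blue bin lined up with the opening to within about 1°.
2. **The roll:** I lifted the large blue roll off its spindle and released it with its underside already below the cover top. The pictures showed it standing upright in the blue bin.
3. **Shutting away:** I turned the wheel another 144° clockwise by the yellow peg.

The last wrist and side pictures show the yellow bin centred in the opening and the blue bin, with the roll upright in it, under the cover. The red roll is still on its spindle, and the sanding block and wooden disc look unmoved. The gripper was open and clear, about 200 mm above the bench.

No check failed. The two fixed cameras differed by 1–4 mm on some points, within what the work needed. The highest tool force I read was about 7 N, just after the fingers closed on the roll; forces were only read at the end of each move.

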